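Third hand for the pot tower: nest two pots in the bolting jig and press

ROBOT

A 7-joint arm with a two-finger parallel gripper is mounted at the origin on the work surface. World frame = base frame: x ahead of the robot, y to its left, z up, the work surface at z = 0. Lengths are in m, angles in degrees, forces in N, time in s.
With the tool pointing down it reaches from about 0.4 to 0.925 m from the base axis. Payload 5.6 kg.
Tool frame: the origin (TCP) lies midway between the tips of the shut fingers; the grasp point (between the pads) lies 19 mm behind it (grip_point_offset is the distance from the TCP to the grasp point, in m); y points along the fingers, z is the direction in which the jaws open and shut, and the axes are right-handed (so a half turn about y gives the same grasp; the last joint's range is limited). The gripper opens to 85 mm and grips with 20 to 120 N. Pads are 22 mm wide; open, the fingers measure 114 mm over their backs; the gripper's body (76 mm by 85 mm) begins 54 mm behind the grasp point. The pads swing forward as they close: fully open they stand 13 mm farther back than shut.
Start: joints at [64.171, 26.786, -0.665, 91.828, 0.344, 61.387, -3.226], TCP at [0.258, -0.597, 0.231] pointing down, gripper open.
Joint ranges: [-144.91, 144.91], [-17.63, 115.5], [-89.93, 88.59], [15.96, 139.68], [-74.01, 254.01], [8.47, 105.57], [-167.45, 167.45]. Speed limits (degrees/s): [147.25, 147.25, 180, 180, 180, 180, 180].

INTERFACE

Orientations are given as [roll, pitch, yaw] about the fixed x, y, z axes, in that order (R = Rz(yaw) Ry(pitch) Rx(roll)).
In Python, from cell import state, camera, get_calibration, hand_in, look_for, grip_point_offset gives the robot as it stands.
- The arm moves only by the tool drive_tool, never from a script. Its argument "rows" is text: rows parted by semicolons, each of 4 numbers parted by spaces: the shift along the tool's x, y, z in cm, then the turn about the tool's y in rad. In form: x y z turn; .... A call has exactly 10 rows; each row is the pose to reach, as a shift and turn from the pose commanded when the call began, along the tool's axes at that moment; what a row does not reach only later rows make up. A row lasts 1/10 s, in which the tool goes at most 50 mm and 8.59 degrees, less where a joint would pass 70% of its speed; a pose out of reach is approached as far as the arm can. A call with a gripper value outside its range is refused whole. "jaw" is the opening, from 0 (shut) to 1 (fully open), set as the call begins (left out, the last holds). The fingers move at their own pace and stop on an object; "force" is the grip in N (left out, the last holds). Time passes only in rows, so rows that repeat a pose let the fingers close, or fill a call up. It gives the time, the measured TCP pose, the force and the opening at its end, in the units of the state.
- state(): the state, without advancing time (a new reading comes with each control period).
- camera(name): name is "scene" or "top" or "wrist"; returns (picture, depth): 384x512x3 uint8, red, green, blue; 384x512 float32, m along the optical axis (not along the pixel's ray), 0 where there is no reading.
- get_calibration(name): a dict with "K" (3x3 intrinsics, pixels), "R" (3x3) and "t" (3): a world point X has camera coordinates R X + t. Camera axes: x right, y down, z forward; pixel columns grow to the right and rows downward; lengths in m; the calibration is good to about 2 mm. A picture is of the moment at which its call begins: read the wrist's pose just before it. get_calibration takes no time and is no camera call; for the wrist camera it gives the pose at the moment of the call.
- hand_in(): hands the job in, once; it reports no verdict.
Trained networks look in the newest picture that a camera, given by its name, has taken for a name from the list of things; names that differ only in an ending like _2 or _b are one class to them, and where a whole thing is asked for, a point or a joint stands for the part that bears it (a point fixed in the world has none). Each returns a list of dicts, best first, with "p" (0 to 1); they miss things now and then, are a little off and sometimes report something else, mostly with a low value. They report only what shows in the picture. A call takes as long as a camera call. They do not tell look-alikes from the thing itself.
- look_for(name, camera): "bbox" ([left, top, right, bottom] in pixels, round what is visible of it).
The state is a dict: "clock": time; "q": joint angles; "joint_vel": joint speeds; "joint_torque": joint torques, N m; "tool_pos": TCP position; "eef_rot": TCP orientation; "wrist_force": force on the tool from outside, world axes, zero at the start; "wrist_torque": the same for the moment, N m; "finger_gap": finger opening in m.
Only numpy, scipy, OpenCV 4.12 (cv2) and the standard library are available. Lean on these libraries where they do the work, as an engineer would, in place of code of your own. Each camera call takes 0.05 s, during which the arm holds its last target.

TASK

Stand one of the two small terracotta pots upright inside the ring on the jig's sprung seat and nest the other small pot fully down into it, so that I can bolt the two together from below through their drain holes. Then press the upper pot down steadily so that the seat's pointer stays between the two black marks on the post beside it, touching neither the jig nor its seat yourself, and finish while still pressing and holding: do not let go. Never push the seat down to its stop, never tip a pot over, and leave the other things on the table where they are.

Things in the scene. Friction and masses are not known exactly. Their poses are not given: they have to be found in the camera images.
- pot_a: one of the two identical small terracotta pots, upright on the table, 64 mm high, 130 g: straight collar at the top 28 mm tall, 60 mm across outside, 53 inside; below it a body tapering from 47 mm to a 31 mm foot; wall 3.5 mm. Origin: centre of the foot's underside, z up. Fully nested, the upper collar rests on the lower rim, origins 28 mm apart, about 2 mm play all round
- pot_b: the other of the two identical small terracotta pots, upright on the table, 64 mm high, 130 g: straight collar at the top 28 mm tall, 60 mm across outside, 53 inside; below it a body tapering from 47 mm to a 31 mm foot; wall 3.5 mm. Origin: centre of the foot's underside, z up. Fully nested, the upper collar rests on the lower rim, origins 28 mm apart, about 2 mm play all round
- jig: bolting jig fixed to the table: plywood base 130 x 130 x 15 mm, a sprung steel seat plate above it on four thin guide rods that stand 5 mm proud at its corners; on its own -y side, 80 mm from the centre, an aluminium post 75 mm high with two black marks 57 and 45 mm above the table. Origin: centre of the base's underside; turned about the vertical
- seat_top (a point): centre of the top of the seat plate (126 x 126 x 8 mm), where the foot of the lower pot stands: 70 mm above the table when the seat is up, and moves down with it. Around it is a ring 5 mm high, inside diameter 42 mm, outside 49 mm. z up
- seat (a joint): how far the sprung seat has been pushed down, in m: 0 up, 0.030 at its stop. Force on it: 2.5 N to start moving plus 0.5 N per mm (the two pots alone, about 2.5 N, hardly move it). Pointer on the upper mark at 0.008 (6.5 N), midway at 0.014 (9.5 N), on the lower mark at 0.020 (12.5 N)
- big_pot: bystander: one larger terracotta pot of the same form, 82 mm across the collar and 92 mm high; origin under its foot
- tube_1: bystander: paint tube standing on its cap, 44 mm across, 151 mm high; origin under its cap
- tube_2: bystander: paint tube standing on its cap, 44 mm across, 151 mm high; origin under its cap
- tube_3: bystander: paint tube lying flat, 151 mm long along its own x, 44 mm high; origin on the table under its middle
- palette: bystander: flat flower-shaped white plastic palette, 130 mm across, 8 mm high; origin under its centre
- glue: bystander: round glue bottle, 48 mm across, 130 mm high; origin under its centre
There are look-alikes about, which are no part of the job. What is shaped like the pot_a but white is not meant. What is shaped like the pot_b but pink is not meant.

How it is judged:
By the outcome, as a careful person would: the job done as asked, in the order asked, and still so for the second after the job is handed in, while the arm keeps its last pose, push and grip.
It also fails if it takes over 58 s, if anything falls off the work surface, if the arm or the gripper's body presses on something with over 40 N, if the wrist force passes 120 N, or if a joint passes its speed limit or range.

## Working session

There is one attempt and no reset: what is moved stays moved. The work goes in short steps, Python scripts to look and compute and a tool call to move; the robot and the scene stay as the last step left them, time stands still between calls to the robot, and variables do not carry over. Pictures are saved under pics/ and viewed, and the job is handed in when it is done.

Besides the shell and the picture viewer there is one more tool, called after ">>>" as a command line: name --argument value ..., lists and objects as JSON in quotes. drive_tool: Moves the arm, as the interface text tells. Its arguments: {"type":"object","properties":{"rows":{"type":"string"},"jaw":{"type":"number"},"force":{"type":"number"}},"required":["rows"]}

```bash
ls; mkdir -p pics; python3 - <<'E'
from cell import *
import cv2,numpy as np
s=state()
for k in s: print(k,np.round(s[k],4))
print(grip_point_offset)
for n in ["scene","top","wrist"]:
    p,d=camera(n); cv2.imwrite(f"pics/{n}0.png",cv2.cvtColor(p,cv2.COLOR_RGB2BGR)); np.save(f"pics/{n}0.npy",d)
    c=get_calibration(n); print(n,np.round(c["K"],1).tolist(),np.round(c["R"],3).tolist(),np.round(c["t"],3))
    if n!="wrist":
      for o in ["pot_a","jig","big_pot","seat_top"]:
        print(o,[(np.round(x["p"],2),np.round(x["bbox"]).tolist()) for x in look_for(o,n)])
E
```

```text
pics
clock 0.0
q [64.1695 26.8372 -0.6634 91.8835  0.344  61.3852 -3.2261]
joint_vel [-0.0822  0.0396 -0.1498  0.0535  0.0841  0.0872 -0.0655]
joint_torque [ 2.00000e-04 -5.32374e+01  2.19000e-02 -2.51305e+01  1.15000e-02
  7.60000e-03  0.00000e+00]
tool_pos [ 0.2575 -0.5962  0.2303]
eef_rot [-9.010360e+01 -8.000000e-03 -1.566384e+02]
wrist_force [-0.0937  0.3019 -0.3634]
wrist_torque [0.0058 0.0135 0.0145]
finger_gap 0.0856
0.0187
scene [[482.1, 0.0, 249.5], [0.0, 482.1, 186.5], [0.0, 0.0, 1.0]] [[-0.755, 0.656, 0.004], [0.487, 0.564, -0.667], [-0.44, -0.501, -0.745]] [ 0.398 -0.286  1.831]
pot_a [(np.float64(0.9), [242.0, 238.0, 256.0, 265.0]), (np.float64(0.84), [295.0, 187.0, 316.0, 215.0]), (np.float64(0.6), [268.0, 216.0, 286.0, 239.0]), (np.float64(0.56), [304.0, 166.0, 324.0, 190.0])]
jig [(np.float64(0.96), [220.0, 152.0, 272.0, 205.0]), (np.float64(0.55), [220.0, 153.0, 277.0, 192.0])]
big_pot [(np.float64(0.61), [206.0, 108.0, 228.0, 140.0])]
seat_top [(np.float64(0.96), [222.0, 152.0, 275.0, 189.0])]
top [[364.0, 0.0, 256.3], [0.0, 364.0, 192.3], [0.0, 0.0, 1.0]] [[0.006, -1.0, -0.003], [-0.985, -0.005, -0.172], [0.172, 0.004, -0.985]] [0.069 0.575 0.981]
pot_a [(np.float64(0.91), [195.0, 209.0, 215.0, 230.0]), (np.float64(0.81), [181.0, 125.0, 211.0, 150.0]), (np.float64(0.79), [216.0, 246.0, 237.0, 269.0]), (np.float64(0.76), [188.0, 163.0, 209.0, 187.0])]
jig [(np.float64(0.56), [251.0, 175.0, 313.0, 223.0])]
big_pot [(np.float64(0.57), [352.0, 215.0, 387.0, 243.0])]
seat_top [(np.float64(0.74), [254.0, 174.0, 300.0, 224.0])]
wrist [[328.6, 0.0, 256.0], [0.0, 328.6, 187.7], [0.0, 0.0, 1.0]] [[0.396, -0.918, 0.0], [-0.88, -0.38, 0.285], [-0.262, -0.113, -0.958]] [-0.651 -0.037  0.379]
```

```bash
python3 - <<'E'
import cv2
a=cv2.imread("pics/top0.png"); cv2.imwrite("pics/topz.png",cv2.resize(a[100:300,140:407],None,fx=3,fy=3))
a=cv2.imread("pics/scene0.png"); cv2.imwrite("pics/scz.png",cv2.resize(a[90:290,180:380],None,fx=3,fy=3))
E
```

```text
(no output)
```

View pics/topz.png

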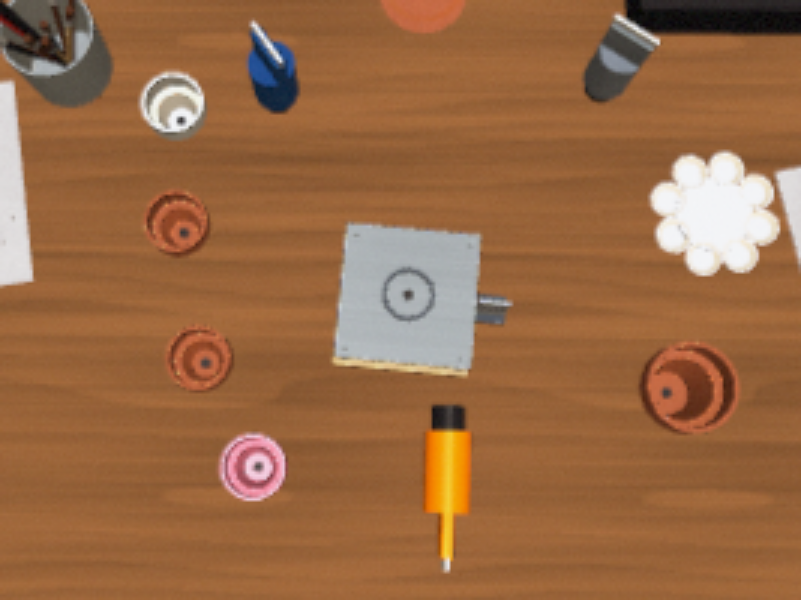

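View pics/scz.png

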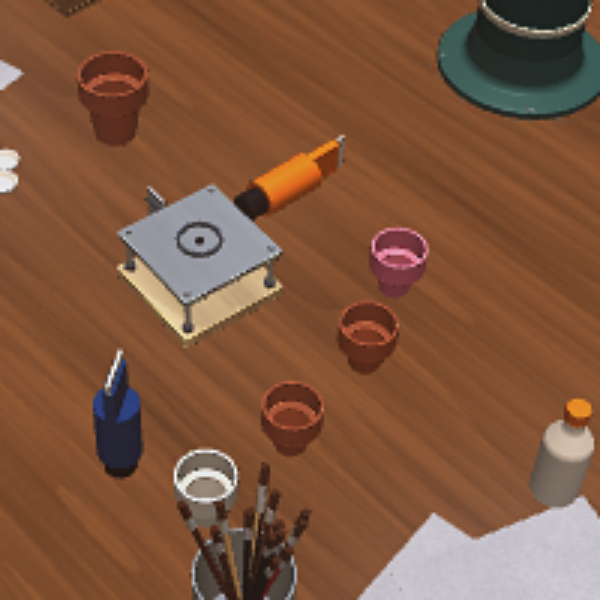

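View pics/wrist0.png

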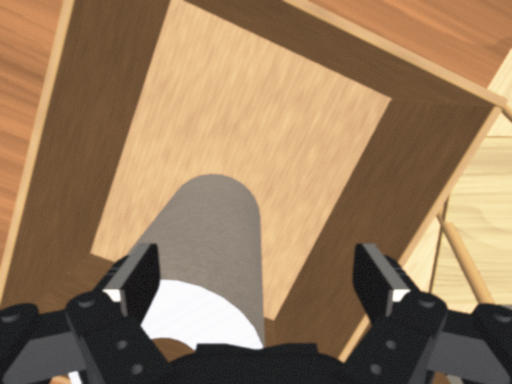

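```bash
cat > h.py <<'E'
import numpy as np,cv2
from cell import *
def cloud(n,d,c=None):
    c=c or get_calibration(n);K=c["K"];v,u=np.indices(d.shape)
    P=np.stack([(u-K[0][2])/K[0][0]*d,(v-K[1][2])/K[1][1]*d,d],-1)
    return (P-np.array(c["t"]))@np.array(c["R"])
def ray(n,u,v,z):
    c=get_calibration(n);R=np.array(c["R"]);C=-R.T@np.array(c["t"])
    r=R.T@np.linalg.solve(np.array(c["K"]),[u,v,1.]);return C+r*(z-C[2])/r[2]
def proj(n,X):
    c=get_calibration(n);p=np.array(c["K"])@(np.array(c["R"])@X+np.array(c["t"]));return p[:2]/p[2]
from scipy.optimize import least_squares
def fitc(xy):
    f=lambda p:np.hypot(xy[:,0]-p[0],xy[:,1]-p[1])-p[2]
    return least_squares(f,[*xy.mean(0),.03],loss="soft_l1",f_scale=.002).x
E
python3 - <<'E'
from h import *
d=np.load("pics/top0.npy");W=cloud("top",d);p=cv2.imread("pics/top0.png")
print("table z",np.median(W[...,2]))
for nm,u,v in [("pot1",199,174),("pot2",206,219),("pink",224,255),("white",198,134)]:
    print(nm,ray("top",u,v,.064).round(4))
    s=W[v-18:v+19,u-18:u+19].reshape(-1,3);m=(s[:,2]>.054)&(s[:,2]<.075)
    print(m.sum(),fitc(s[m]).round(4),s[m][:,2].max().round(4), ((s[m].min(0)+s[m].max(0))/2).round(4))
print("ring",ray("top",276,198,.075).round(4))
s=W[160:240,240:330].reshape(-1,3);m=(s[:,2]>.062)&(s[:,2]<.073)
r=cv2.minAreaRect((s[m][:,:2]*1000).astype(np.float32));print(r,s[m][:,2].mean())
# tall
m=W[...,2]>.1
n,l,st,ce=cv2.connectedComponentsWithStats(m.astype(np.uint8))
for i in range(1,n):
    if st[i,4]>30:
        q=W[l==i];print(st[i],q.min(0).round(2),q.max(0).round(2))
# same in scene
d=np.load("pics/scene0.npy");W2=cloud("scene",d)
for nm,(u0,v0,u1,v1) in dict(p1=(242+20,210,290,245),p2=(292,185,318,217)).items():
    s=W2[v0:v1,u0:u1].reshape(-1,3);m=(s[:,2]>.058)&(s[:,2]<.075)
    print(nm,m.sum(),fitc(s[m]).round(4))
s=W2[150:210,215:285].reshape(-1,3);m=(s[:,2]>.062)&(s[:,2]<.073);print(cv2.minAreaRect((s[m][:,:2]*1000).astype(np.float32)))
s=state();print(s["clock"])
E
```

```text
table z -0.0014386482001081924
pot1 [0.6231 0.2339 0.064 ]
105 [0.625  0.2365 0.028  0.03  ] 0.0663 [0.6258 0.2364 0.0602]
pot2 [0.4961 0.2104 0.064 ]
93 [0.4964 0.2114 0.0279 0.03  ] 0.0678 [0.4966 0.2121 0.061 ]
pink [0.3985 0.1586 0.064 ]
92 [0.3975 0.1585 0.0279 0.03  ] 0.0693 [0.3974 0.1579 0.0617]
white [0.7408 0.2406 0.064 ]
106 [0.7411 0.2429 0.0281 0.03  ] 0.0675 [0.7422 0.2438 0.0608]
ring [0.5541 0.0177 0.075 ]
((553.80126953125, 3.164642333984375), (155.52871704101562, 126.34336853027344), 84.97374725341797) 0.06857931902768567
[ 378   59   85   25 1358] [ 0.4  -0.49  0.1 ] [0.93 0.07 1.07]
[362  60  15  23 245] [ 0.4  -0.27  0.1 ] [0.92 0.07 1.07]
[162  85   4  28  75] [0.4  0.07 0.1 ] [0.83 0.34 1.07]
[125  91  36  29 303] [0.75 0.33 0.1 ] [0.82 0.41 0.21]
[155  93   6  15  40] [0.81 0.34 0.1 ] [0.84 0.35 0.17]
[340 105  20  18 186] [ 0.76 -0.2   0.1 ] [ 0.8  -0.16  0.15]
[224 107  13  21 123] [0.4  0.07 0.1 ] [0.79 0.16 1.07]
[108 223  13   9  94] [0.4  0.07 0.1 ] [0.48 0.45 1.07]
[ 457  263   55  121 2262] [ 0.09 -0.59  0.1 ] [0.4  0.07 1.07]
[495 327  17  45 557] [ 0.12 -0.57  0.1 ] [0.4  0.07 1.07]
p1 112 [0.6282 0.2371 0.028  0.03  ]
p2 99 [0.4997 0.2125 0.028  0.03  ]
((555.6876220703125, 5.5507049560546875), (155.44776916503906, 129.67691040039062), 85.43009948730469)
0.55
```

```bash
python3 - <<'E'
import cv2
a=cv2.imread("pics/top0.png"); cv2.imwrite("pics/top1.png",cv2.resize(a,None,fx=1.5,fy=1.5))
a=cv2.imread("pics/scene0.png"); cv2.imwrite("pics/sc1.png",cv2.resize(a,None,fx=1.5,fy=1.5))
E
```

```text
(no output)
```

View pics/top1.png

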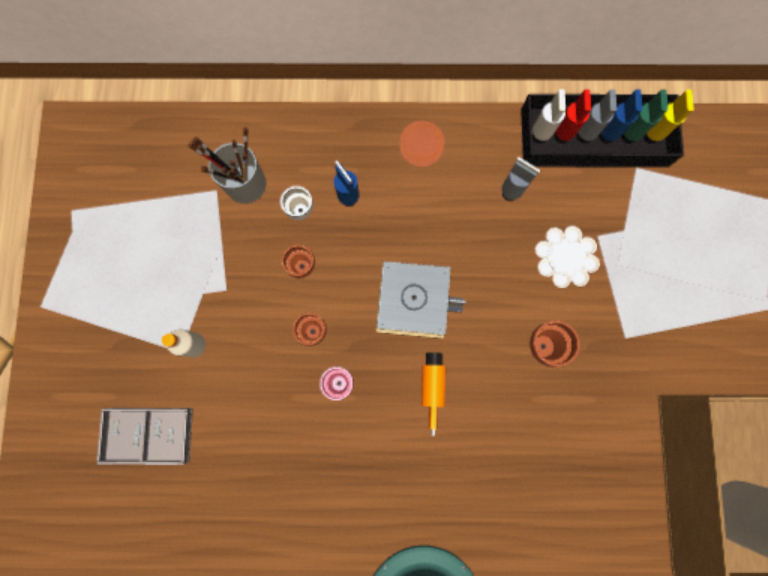

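View pics/sc1.png

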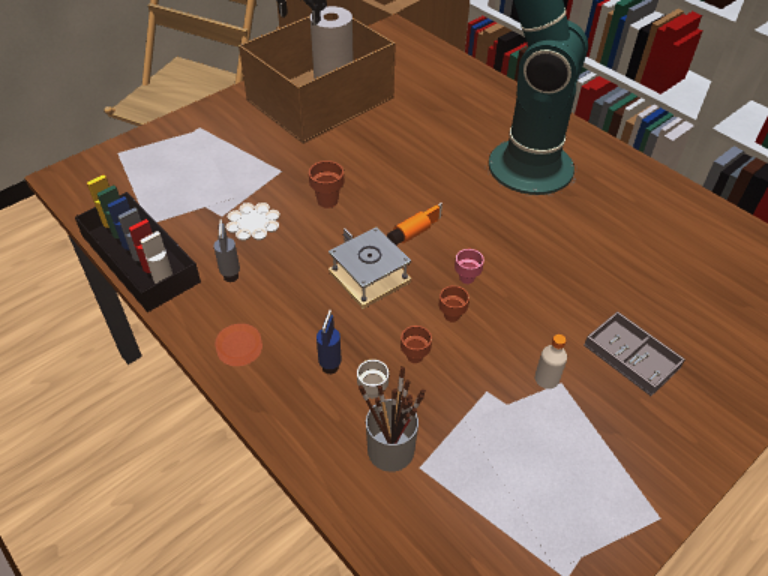

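>>> drive_tool --rows "0 -4 0 0; 0 -8 0 0; 0 -12 0 0; -4 -14 -2 0; -8 -14 -4 0.05; -12.5 -14 -6 0.1; -17 -14 -8.5 0.2; -21 -14 -10.5 0.3; -25 -14 -12.5 0.41; -29 -14 -14.5 0.41" --jaw 1 --force 40

```text
clock: 1.55
tool_pos: [0.4674, -0.347, 0.3716]
eef_rot: [-90.0, 0.0, 179.7]
wrist_force: [0.3, -0.3, 0.8]
finger_gap: 0.0855
```

>>> drive_tool --rows "-1 0 -5 0; -2 0 -10 0; -3 0 -15 0; -4 1 -20 0; -5 2 -25 0; -6 3 -30 0; -6 4 -35 0; -6 5 -39 0; -6 6 -39 0; -6 6 -39 0"

```text
clock: 2.55
tool_pos: [0.5264, 0.0423, 0.31]
eef_rot: [-90.0, -0.1, -179.9]
wrist_force: [-0.2, -1.1, 0.3]
finger_gap: 0.0855
```

```bash
cat > look.py <<'E'
import sys
from h import *
s=state();print("tcp",s["tool_pos"].round(4) if hasattr(s["tool_pos"],"round") else s["tool_pos"],np.round(s["eef_rot"],2),s["clock"],np.round(s["q"],1),np.round(s["wrist_force"],2))
tag=sys.argv[1]
n=sys.argv[2] if len(sys.argv)>2 else "wrist"
c=get_calibration(n)
p,d=camera(n);b=cv2.cvtColor(p,cv2.COLOR_RGB2BGR);cv2.imwrite(f"pics/{tag}.png",b);np.save(f"pics/{tag}.npy",d);np.savez(f"pics/{tag}.npz",**{k:np.array(c[k]) for k in "KRt"})
E
python3 look.py w1
```

```text
tcp [0.5264 0.0423 0.31  ] [-8.9980e+01 -1.4000e-01 -1.7995e+02] 2.55 [  10.6   12.4  -21.9  102.3    5.    66.3 -102.8] [-0.19 -1.13  0.27]
```

View pics/w1.png

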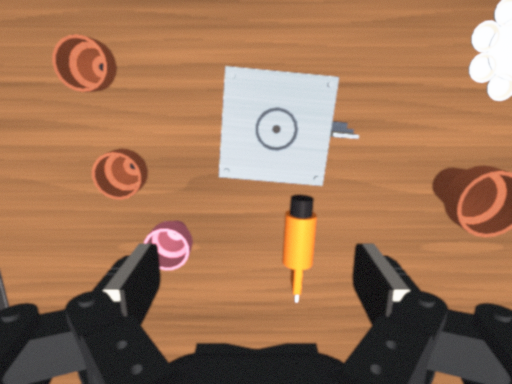

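```bash
cat >> h.py <<'E'
def load(tag):
    c=dict(np.load(f"pics/{tag}.npz"));d=np.load(f"pics/{tag}.npy");return c,d,cloud("wrist",d,c),cv2.imread(f"pics/{tag}.png")
def rayc(c,u,v,z):
    R=c["R"];C=-R.T@c["t"];r=R.T@np.linalg.solve(c["K"],[u,v,1.]);return C+r*(z-C[2])/r[2]
def rim(W,u,v,h,z0,z1):
    s=W[max(v-h,0):v+h,max(u-h,0):u+h].reshape(-1,3);m=(s[:,2]>z0)&(s[:,2]<z1);return m.sum(),fitc(s[m]).round(4)
def jig(c,W,img,z0,z1):
    m=(W[...,2]>z0)&(W[...,2]<z1)
    n,l,st,ce=cv2.connectedComponentsWithStats(m.astype(np.uint8));i=1+np.argmax(st[1:,4])
    return l==i
E
python3 - <<'E'
from h import *
c,d,W,img=load("w1")
print(np.median(W[...,2]))
print(rim(W,80,63,38,.056,.075),rim(W,119,175,34,.056,.075))
print("ray p2",rayc(c,118.5,174.5,.064))
print("ring",rayc(c,276,129,.075))
m=jig(c,W,img,.06,.076)
P=W[m];r=cv2.minAreaRect((P[:,:2]*1000).astype(np.float32));print(r,P[:,2].mean())
g=cv2.cvtColor(img,cv2.COLOR_BGR2GRAY)[95:165,245:310];g=cv2.resize(g,None,fx=6,fy=6,interpolation=cv2.INTER_CUBIC)
t=(g<140).astype(np.uint8)
cs,_=cv2.findContours(t,cv2.RETR_CCOMP,cv2.CHAIN_APPROX_NONE)
for k in cs:
    if len(k)>40:
        e=cv2.fitEllipse(k); print(len(k),np.round([e[0][0]/6+245,e[0][1]/6+95,e[1][0]/6,e[1][1]/6],2), rayc(c,(e[0][0]+.5)/6+245-.5,(e[0][1]+.5)/6+95-.5,.0735).round(4))
E
```

```text
0.00019238791892989553
(np.int64(862), array([0.6264, 0.236 , 0.0279, 0.03  ])) (np.int64(641), array([0.4981, 0.2109, 0.028 , 0.03  ]))
ray p2 [0.49934277 0.20900231 0.064     ]
ring [0.55564467 0.01875426 0.075     ]
((553.9861450195312, 2.522674560546875), (157.09422302246094, 126.31304168701172), 84.96189880371094) 0.069834773750231
118 [276.37 129.15   6.69   6.99] [0.5558 0.0187 0.0735]
709 [276.53 128.97  40.33  41.32] [0.556  0.0185 0.0735]
650 [276.37 128.97  37.31  38.34] [0.556  0.0187 0.0735]
```

>>> drive_tool --rows "0.5 2 -4 0; 1 4 -8.5 0; 1.8 7 -12.5 0; 2.5 10 -16.5 0; 2.8 14 -16.9 0; 2.8 18 -16.9 0; 2.8 18 -16.9 0; 2.8 18 -16.9 0; 2.8 18 -16.9 0; 2.8 18 -16.9 0"

```text
clock: 3.6
tool_pos: [0.5016, 0.2102, 0.1336]
eef_rot: [-90.1, 0.2, 179.8]
wrist_force: [-0.0, 0.6, 0.3]
finger_gap: 0.0855
```

```bash
python3 look.py w2
```

```text
tcp [0.5016 0.2102 0.1336] [-90.07   0.24 179.79] 3.6 [  -6.9   26.2  -24.2  110.3   14.6   46.2 -129.2] [-0.01  0.57  0.31]
```

View pics/w2.png

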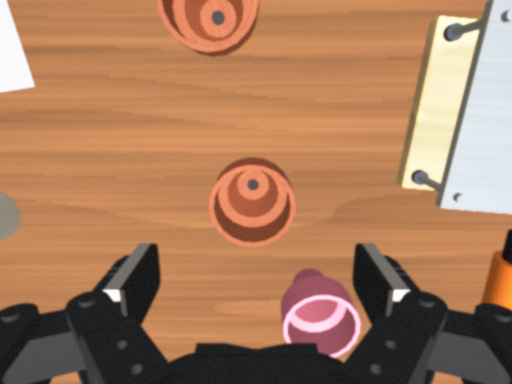

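```bash
python3 - <<'E'
from h import *
c,d,W,img=load("w2")
print(rim(W,252,205,50,.058,.075))
def rimc(c,W,img,u,v,h,z=.064):
    # refine with outer contour ellipse of rim-height pixels
    m=np.zeros(W.shape[:2],np.uint8);v0,u0=max(v-h,0),max(u-h,0);m[v0:v+h,u0:u+h]=((W[v0:v+h,u0:u+h,2]>z-.008)&(W[v0:v+h,u0:u+h,2]<z+.01))
    cs,_=cv2.findContours(m,cv2.RETR_CCOMP,cv2.CHAIN_APPROX_NONE)
    for k in cs:
        if len(k)>60: e=cv2.fitEllipse(k);print(len(k),np.round(e[0],1),np.round(e[1],1),rayc(c,*e[0],z).round(4))
rimc(c,W,img,252,205,50)
E
```

```text
(np.int64(1591), array([0.498 , 0.2122, 0.0278, 0.03  ]))
242 [252.2 204.2] [83.1 85.5] [0.4994 0.2122 0.064 ]
203 [252.4 203.3] [68.8 75.1] [0.5001 0.2121 0.064 ]
```

>>> drive_tool --rows "0.2 1 -0.2 0; 0.2 2 -0.2 0; 0.2 3 -0.2 0; 0.2 4 -0.2 0; 0.2 5 -0.2 0; 0.2 5 -0.2 0; 0.2 5 -0.2 0; 0.2 5 -0.2 0; 0.2 5 -0.2 0; 0.2 5 -0.2 0"

```text
clock: 4.65
tool_pos: [0.498, 0.2124, 0.0816]
eef_rot: [-90.0, 0.0, 179.9]
wrist_force: [-0.9, -0.6, -0.8]
finger_gap: 0.0853
```

```bash
python3 look.py w3; python3 - <<'E'
from h import *
c,d,W,img=load("w3")
m=(W[...,2]>.058)&(W[...,2]<.072)
P=W[m];k=np.hypot(P[:,0]-.499,P[:,1]-.212)<.036;print(k.sum(),fitc(P[k]).round(4))
E
```

```text
tcp [0.498  0.2124 0.0816] [-9.0010e+01  4.0000e-02  1.7987e+02] 4.65 [  -8.8   30.5  -22.4  112.1   17.3   40.6 -131.8] [-0.9  -0.57 -0.81]
2775 [0.4981 0.2123 0.0278 0.03  ]
```

View pics/w3.png

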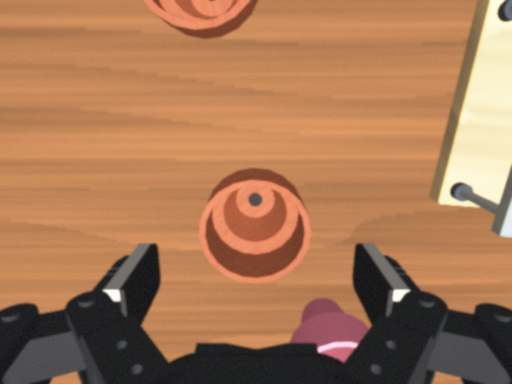

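>>> drive_tool --rows "0 1 0 0; 0 2 0 0; 0 3 0 0; 0 4 0 0; 0 5 0 0; 0 5 0 0; 0 5 0 0; 0 5 0 0; 0 5 0 0; 0 5 0 0"

```text
clock: 5.7
tool_pos: [0.4981, 0.2124, 0.0317]
eef_rot: [-90.0, 0.1, 179.9]
wrist_force: [0.0, 0.0, 0.4]
finger_gap: 0.0854
```

>>> drive_tool --rows "0 0 0 0; 0 0 0 0; 0 0 0 0; 0 0 0 0; 0 0 0 0; 0 0 0 0; 0 0 0 0; 0 0 0 0; 0 0 0 0; 0 0 0 0" --jaw 0.4 --force 40

```text
clock: 6.7
tool_pos: [0.498, 0.2125, 0.0317]
eef_rot: [-90.0, 0.0, 179.9]
wrist_force: [-0.9, -0.7, 5.4]
finger_gap: 0.0576
```

```bash
python3 look.py w4
```

```text
tcp [0.498  0.2125 0.0317] [-9.0010e+01  4.0000e-02  1.7987e+02] 6.7 [ -10.8   35.1  -20.   113.    20.    35.1 -134.1] [-0.86 -0.75  5.35]
```

View pics/w4.png

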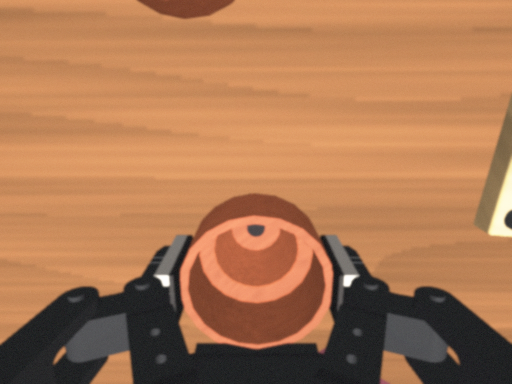

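>>> drive_tool --rows "0 -2 0 0; 0 -5 0 0; 0 -8 0 0; 0 -11 0 0; 0 -14 1 0; -1 -14 5 0; -2.5 -14 9 0; -4 -14 13 0; -5.5 -14 17 0; -5.8 -14 19.4 0"

```text
clock: 7.75
tool_pos: [0.5562, 0.0138, 0.1706]
eef_rot: [-89.9, -0.0, 179.6]
wrist_force: [-0.4, -0.4, -1.1]
finger_gap: 0.0581
```

>>> drive_tool --rows "0 0 0 0; 0 0 0 0; 0 0 0 0; 0 0 0 0; 0 0 0 0; 0 0 0 0; 0 0 0 0; 0 0 0 0; 0 0 0 0; 0 0 0 0"

```text
clock: 8.75
tool_pos: [0.5553, 0.0182, 0.1713]
eef_rot: [-90.0, 0.0, 179.9]
wrist_force: [0.2, 0.2, -0.4]
finger_gap: 0.0577
```

```bash
python3 look.py w5; python3 look.py s5 scene; python3 -c "
import cv2
a=cv2.imread('pics/s5.png');cv2.imwrite('pics/s5z.png',cv2.resize(a[110:230,200:340],None,fx=4,fy=4))"
```

```text
tcp [0.5553 0.0182 0.1713] [-90.     0.   179.87] 8.75 [  12.4   23.9  -22.1  107.1   11.3   51.1 -105.3] [ 0.18  0.24 -0.41]
tcp [0.5553 0.0181 0.1712] [-90.    -0.   179.86] 8.8 [  12.4   23.9  -22.1  107.1   11.3   51.1 -105.3] [ 0.86  0.19 -1.3 ]
```

View pics/w5.png

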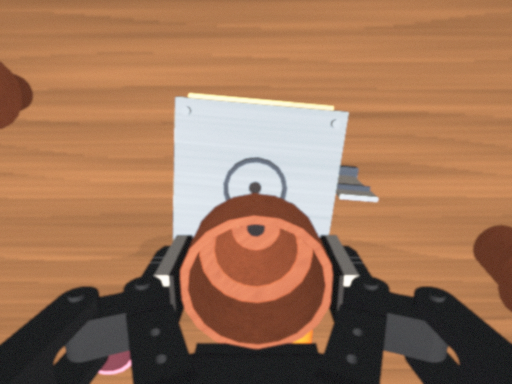

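View pics/s5z.png

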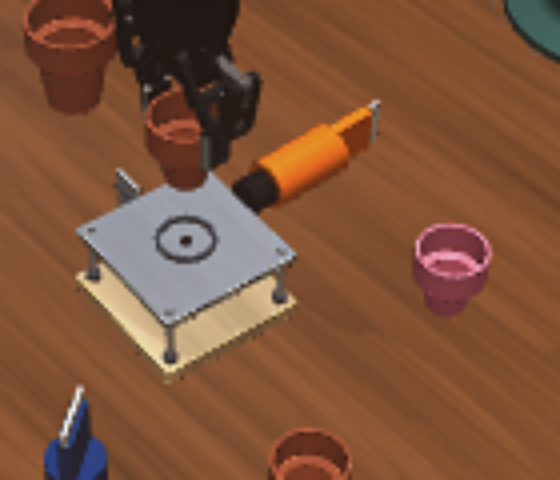

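```bash
python3 - <<'E'
from h import *
c,d,W,img=load("w5")
def dark(u0,v0,u1,v1,th):
    g=cv2.resize(cv2.cvtColor(img,cv2.COLOR_BGR2GRAY)[v0:v1,u0:u1],None,fx=4,fy=4,interpolation=cv2.INTER_CUBIC)
    t=(g<th).astype(np.uint8);n,l,st,ce=cv2.connectedComponentsWithStats(t)
    for i in range(1,n):
        if st[i,4]>60: print(st[i]//4, (ce[i]+.5)/4-.5+[u0,v0])
    return
dark(244,178,266,194,120); dark(244,222,268,238,75)
print(rayc(c,254.7,187,.070),rayc(c,256.5,230.,.1713-.0317+.0035), W[230,256], W[187,250])
E
```

```text
[  5   4  10  11 384] [254.60548146 187.97259271]
[  4   3  14   9 415] [255.37800842 229.64455475]
[0.55579037 0.0184523  0.07      ] [0.55213352 0.01718258 0.1431    ] [0.55337308 0.01746088 0.14589482] [0.55573812 0.02208903 0.06978936]
```

>>> drive_tool --rows "-0.2 1.5 -0.1 0; -0.2 3 -0.1 0; -0.2 4.5 -0.1 0; -0.2 5.5 -0.1 0; -0.2 6 -0.1 0; -0.2 6.3 -0.1 0; -0.2 6.5 -0.1 0; -0.2 6.7 -0.1 0; -0.2 6.8 -0.1 0; -0.2 6.8 -0.1 0"

```text
clock: 9.85
tool_pos: [0.5574, 0.0192, 0.1035]
eef_rot: [-90.0, 0.0, 179.9]
wrist_force: [-0.3, 0.2, -1.0]
finger_gap: 0.0579
```

```bash
python3 look.py w6; python3 look.py s6 scene; python3 -c "
import cv2
a=cv2.imread('pics/s6.png');cv2.imwrite('pics/s6z.png',cv2.resize(a[110:230,200:340],None,fx=4,fy=4))"
```

```text
tcp [0.5574 0.0192 0.1035] [-9.0000e+01  2.0000e-02  1.7987e+02] 9.85 [  10.6   29.4  -20.3  109.4   14.3   43.6 -107.9] [-0.29  0.17 -0.98]
tcp [0.5574 0.0192 0.1035] [-9.0000e+01  2.0000e-02  1.7987e+02] 9.9 [  10.6   29.4  -20.3  109.4   14.3   43.6 -107.9] [ 0.13 -0.28 -1.91]
```

View pics/w6.png

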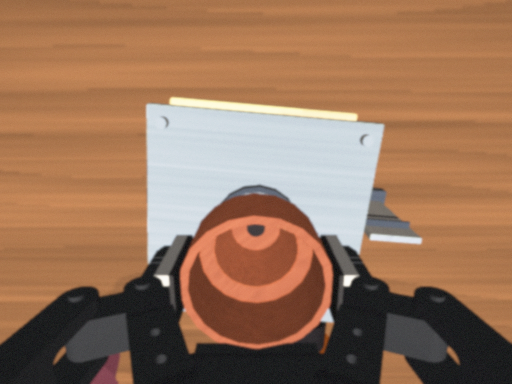

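View pics/s6z.png

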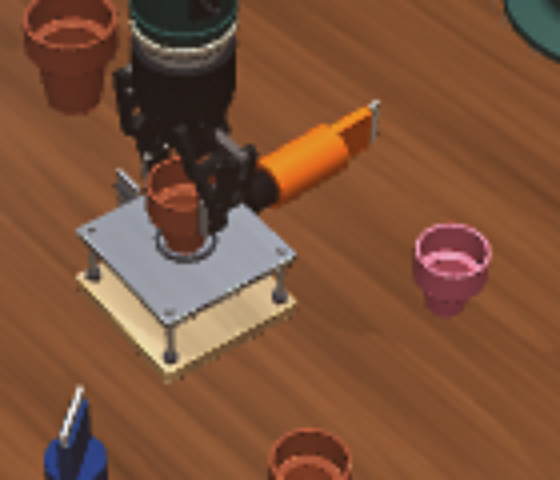

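>>> drive_tool --rows "0 0.05 0 0; 0 0.1 0 0; 0 0.15 0 0; 0 0.2 0 0; 0 0.2 0 0; 0 0.2 0 0; 0 0.2 0 0; 0 0.2 0 0; 0 0.2 0 0; 0 0.2 0 0"

```text
clock: 10.95
tool_pos: [0.5574, 0.0192, 0.1013]
eef_rot: [-90.0, 0.0, 179.9]
wrist_force: [-0.7, -0.0, 2.6]
finger_gap: 0.0579
```

```bash
python3 -c "
from cell import *
for i in range(3):
  s=state();print(s['tool_pos'],s['wrist_force'])"
```

```text
[0.55736154 0.01916767 0.10129198] [-0.65418788 -0.02100518  2.63431616]
[0.55736154 0.01916767 0.10129198] [-0.65418788 -0.02100518  2.63431616]
[0.55736154 0.01916767 0.10129198] [-0.65418788 -0.02100518  2.63431616]
```

>>> drive_tool --rows "0 0 0 0; 0 0 0 0; 0 0 0 0; 0 0 0 0; 0 0 0 0; 0 0 0 0; 0 0 0 0; 0 0 0 0; 0 0 0 0; 0 0 0 0" --jaw 1

```text
clock: 11.95
tool_pos: [0.5573, 0.0191, 0.1012]
eef_rot: [-90.0, -0.0, 179.9]
wrist_force: [-0.1, 0.6, -0.2]
finger_gap: 0.0855
```

>>> drive_tool --rows "0 -1 0 0; 0 -2.5 0 0; 0 -5 0 0; 0 -8 0 0; 0 -11 0 0; 0 -14 0 0; 0 -14 0 0; 0 -14 0 0; 0 -14 0 0; 0 -14 0 0"

```text
clock: 12.95
tool_pos: [0.5566, 0.0191, 0.2403]
eef_rot: [-90.0, -0.1, 179.9]
wrist_force: [-0.0, -0.0, 0.0]
finger_gap: 0.0852
```

```bash
python3 look.py w7; python3 look.py s7 scene; python3 -c "
import cv2
a=cv2.imread('pics/s7.png');cv2.imwrite('pics/s7z.png',cv2.resize(a[110:230,200:340],None,fx=4,fy=4))"
```

```text
tcp [0.5566 0.0191 0.2403] [-9.0000e+01 -1.2000e-01  1.7988e+02] 12.95 [  13.5   19.5  -23.3  103.2    8.8   59.2 -103.3] [-0.02 -0.    0.05]
tcp [0.5567 0.0191 0.2403] [-9.0000e+01 -1.2000e-01  1.7987e+02] 13.0 [  13.5   19.5  -23.3  103.2    8.8   59.2 -103.3] [-0.01 -0.97  0.26]
```

View pics/w7.png

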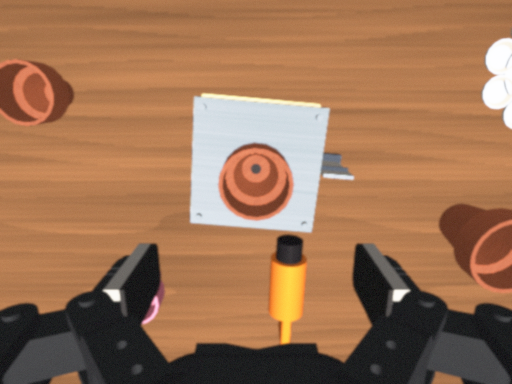

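View pics/s7z.png

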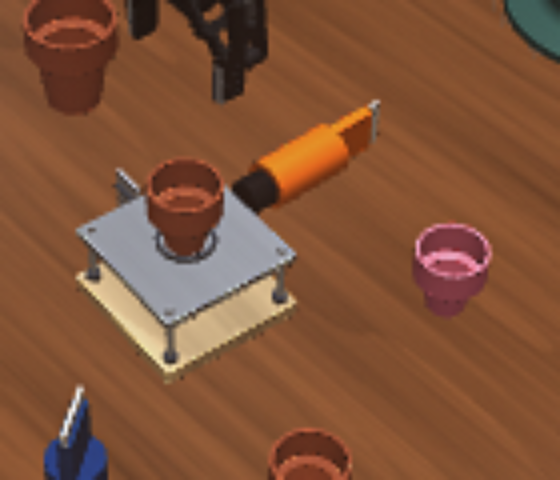

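```bash
cat >> h.py <<'E'
def rimw(W,x,y,z,tol=.006,r=.037):
    m=(abs(W[...,2]-z)<tol)&(np.hypot(W[...,0]-x,W[...,1]-y)<r);P=W[m];c=P[:,:2];A=np.c_[P[:,:2]-P[:,:2].mean(0),np.ones(len(P))];pl=np.linalg.lstsq(A,P[:,2],rcond=None)[0];return m.sum(),fitc(P).round(4),pl.round(4)
E
python3 - <<'E'
from h import *
c,d,W,img=load("w7")
print(rimw(W,.556,.019,.134),rimw(W,.626,.236,.064))
print(rayc(c,256,181.5,.134))
E
```

```text
(np.int64(1174), array([0.5574, 0.0185, 0.0278, 0.03  ]), array([ 0.0087, -0.0002,  0.133 ])) (np.int64(867), array([0.6265, 0.2359, 0.0278, 0.03  ]), array([-0.0001,  0.0019,  0.0625]))
[0.55987827 0.01837368 0.134     ]
```

>>> drive_tool --rows "-1 0 -4 0; -2.5 0 -8 0; -4 0 -12 0; -5.5 1 -16 0; -6.5 3 -20 0; -7 6 -21.7 0; -7 9 -21.7 0; -7 12 -21.7 0; -7 14 -21.7 0; -7 15.5 -21.7 0"

```text
clock: 14.05
tool_pos: [0.6267, 0.2357, 0.0835]
eef_rot: [-89.9, -0.2, 179.9]
wrist_force: [0.3, 0.5, 0.5]
finger_gap: 0.0854
```

>>> drive_tool --rows "0 0.1 0 0; 0 0.1 0 0; 0 0.1 0 0; 0 0.1 0 0; 0 0.1 0 0; 0 0.1 0 0; 0 0.1 0 0; 0 0.1 0 0; 0 0.1 0 0; 0 0.1 0 0"

```text
clock: 15.05
tool_pos: [0.6278, 0.236, 0.0852]
eef_rot: [-90.0, -0.0, 179.9]
wrist_force: [0.1, 0.4, -0.5]
finger_gap: 0.0853
```

```bash
python3 look.py w8;python3 - <<'E'
from h import *
c,d,W,img=load("w8")
print(rimw(W,.6265,.236,.064))
E
```

```text
tcp [0.6278 0.236  0.0852] [-90.    -0.   179.87] 15.05 [  -8.5   40.3  -21.6   93.1   18.1   50.  -127.3] [ 0.13  0.45 -0.45]
(np.int64(2638), array([0.6273, 0.2374, 0.0278, 0.03  ]), array([0.012 , 0.0002, 0.0628]))
```

View pics/w8.png

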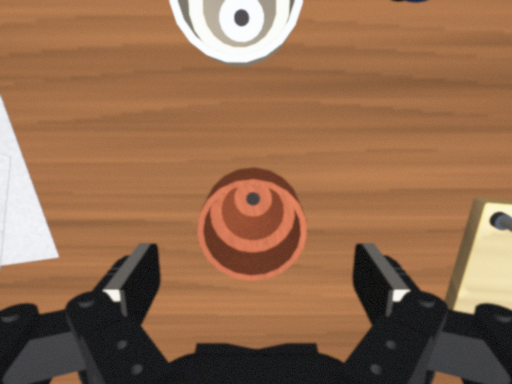

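>>> drive_tool --rows "0.05 1 -0.12 0; 0.05 2 -0.12 0; 0.05 3 -0.12 0; 0.05 4 -0.12 0; 0.05 5 -0.12 0; 0.05 5.1 -0.12 0; 0.05 5.1 -0.12 0; 0.05 5.1 -0.12 0; 0.05 5.1 -0.12 0; 0.05 5.1 -0.12 0"

```text
clock: 16.1
tool_pos: [0.6276, 0.2373, 0.0348]
eef_rot: [-90.0, 0.0, 179.9]
wrist_force: [-0.3, -0.9, 0.3]
finger_gap: 0.0854
```

>>> drive_tool --rows "0 0 0 0; 0 0 0 0; 0 0 0 0; 0 0 0 0; 0 0 0 0; 0 0 0 0; 0 0 0 0; 0 0 0 0; 0 0 0 0; 0 0 0 0" --jaw 0.4 --force 50

```text
clock: 17.1
tool_pos: [0.6276, 0.2376, 0.0347]
eef_rot: [-90.0, 0.0, 179.9]
wrist_force: [-0.7, 1.0, 5.8]
finger_gap: 0.0572
```

```bash
python3 look.py w9;python3 - <<'E'
from h import *
for t,x,y in (("w4",.498,.2125),("w9",.628,.237)):
    c,d,W,img=load(t); print(t,rimw(W,x,y,.064))
E
```

```text
tcp [0.6276 0.2376 0.0347] [-9.0030e+01  4.0000e-02  1.7988e+02] 17.1 [  -9.5   44.1  -20.3   94.    19.8   45.5 -128.7] [-0.66  1.02  5.76]
w4 (np.int64(6446), array([0.4987, 0.2116, 0.0281, 0.03  ]), array([0.0181, 0.0044, 0.063 ]))
w9 (np.int64(6306), array([0.6278, 0.2365, 0.0281, 0.03  ]), array([0.016 , 0.0063, 0.063 ]))
```

View pics/w9.png

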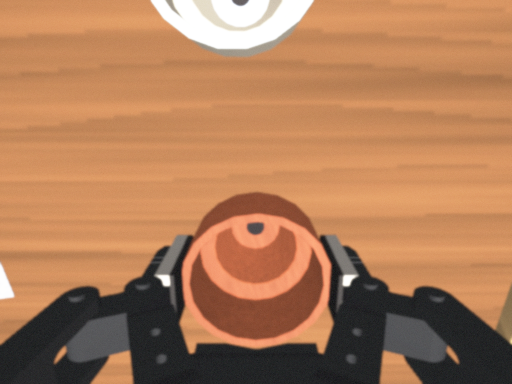

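>>> drive_tool --rows "0 -2 0 0; 0 -6 0 0; 0 -10 0 0; 0 -14 0 0; 0 -18 0 0; 1 -18.5 4 0; 2.5 -18.5 8 0; 4 -18.5 12 0; 5.5 -18.5 16 0; 7 -18.5 20 0"

```text
clock: 18.15
tool_pos: [0.5553, 0.0354, 0.2183]
eef_rot: [-90.0, -0.1, 179.9]
wrist_force: [0.1, -1.0, -0.5]
finger_gap: 0.0578
```

>>> drive_tool --rows "0 0 1 0; 0 0 1.86 0; 0 0 1.86 0; 0 0 1.86 0; 0 0 1.86 0; 0 0 1.86 0; 0 0 1.86 0; 0 0 1.86 0; 0 0 1.86 0; 0 0 1.86 0"

```text
clock: 19.15
tool_pos: [0.5568, 0.0188, 0.2193]
eef_rot: [-90.0, 0.0, 179.9]
wrist_force: [-1.0, 0.4, -1.4]
finger_gap: 0.0577
```

```bash
python3 look.py w10;python3 look.py s10 scene; python3 -c "
import cv2
a=cv2.imread('pics/s10.png');cv2.imwrite('pics/s10z.png',cv2.resize(a[90:220,200:340],None,fx=4,fy=4))"
```

```text
tcp [0.5568 0.0188 0.2193] [-90.     0.   179.87] 19.15 [  14.    20.9  -24.   104.5   10.    56.7 -104.2] [-1.01  0.35 -1.45]
tcp [0.5568 0.0188 0.2193] [-90.     0.   179.87] 19.2 [  14.    20.9  -24.   104.5   10.    56.7 -104.2] [ 0.77  0.4  -1.2 ]
```

View pics/w10.png

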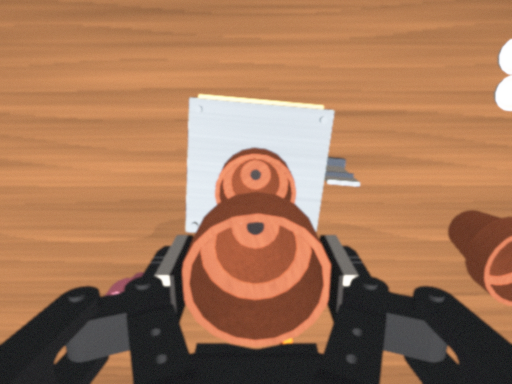

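View pics/s10z.png

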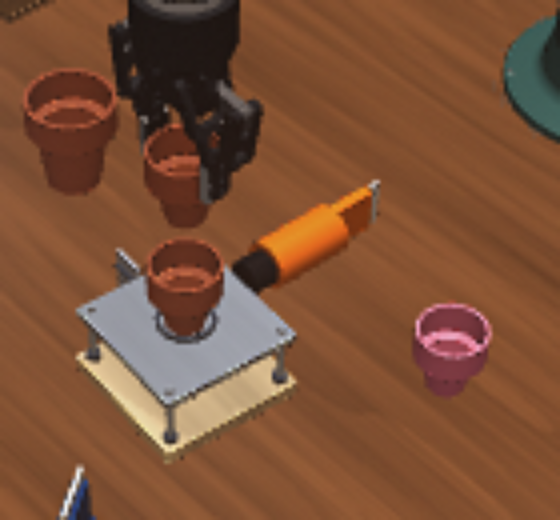

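>>> drive_tool --rows "-0.09 1 -0.03 0; -0.09 2 -0.03 0; -0.09 3 -0.03 0; -0.09 4 -0.03 0; -0.09 5 -0.03 0; -0.09 5.5 -0.03 0; -0.09 6 -0.03 0; -0.09 6.3 -0.03 0; -0.09 6.5 -0.03 0; -0.09 6.5 -0.03 0"

```text
clock: 20.25
tool_pos: [0.5577, 0.0191, 0.1542]
eef_rot: [-90.0, -0.0, 179.9]
wrist_force: [0.1, 0.4, -0.9]
finger_gap: 0.0575
```

```bash
python3 look.py w11;python3 look.py s11 scene; python3 -c "
import cv2
a=cv2.imread('pics/s11.png');cv2.imwrite('pics/s11z.png',cv2.resize(a[90:220,200:340],None,fx=4,fy=4))"
```

```text
tcp [0.5577 0.0191 0.1542] [-90.    -0.   179.87] 20.25 [  12.6   25.6  -22.7  107.5   12.7   49.4 -106.5] [ 0.09  0.37 -0.87]
tcp [0.5578 0.0191 0.1544] [-9.0000e+01  2.0000e-02  1.7987e+02] 20.3 [  12.6   25.6  -22.7  107.5   12.7   49.4 -106.5] [ 0.16  0.6  -0.66]
```

View pics/s11z.png

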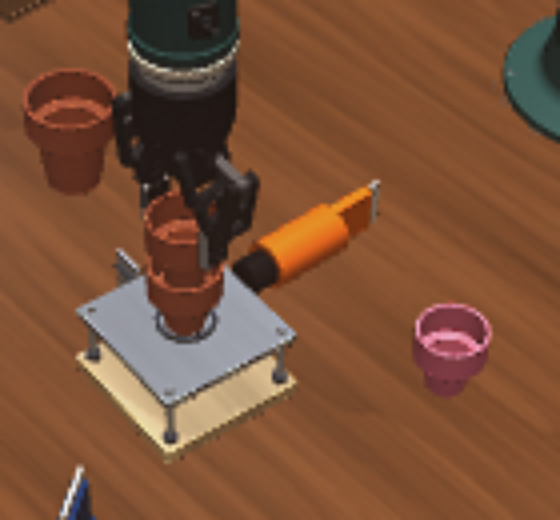

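Inserting without contact so far; continue down to near the nested height.

>>> drive_tool --rows "0 0.4 0 0; 0 0.8 0 0; 0 1.2 0 0; 0 1.5 0 0; 0 1.6 0 0; 0 1.7 0 0; 0 1.8 0 0; 0 1.9 0 0; 0 1.9 0 0; 0 1.9 0 0"

```text
clock: 21.35
tool_pos: [0.5577, 0.0191, 0.1353]
eef_rot: [-90.0, 0.0, 179.9]
wrist_force: [1.2, 0.3, -0.3]
finger_gap: 0.0579
```

>>> drive_tool --rows "0 0.05 0 0; 0 0.1 0 0; 0 0.15 0 0; 0 0.2 0 0; 0 0.25 0 0; 0 0.3 0 0; 0 0.3 0 0; 0 0.3 0 0; 0 0.3 0 0; 0 0.3 0 0"

```text
clock: 22.35
tool_pos: [0.5578, 0.019, 0.1323]
eef_rot: [-90.0, 0.0, 179.9]
wrist_force: [-0.3, -0.2, 0.6]
finger_gap: 0.0579
```

```bash
python3 look.py w12;python3 look.py s12 scene; python3 -c "
import cv2
a=cv2.imread('pics/s12.png');cv2.imwrite('pics/s12z.png',cv2.resize(a[120:210,210:300],None,fx=6,fy=6,interpolation=cv2.INTER_CUBIC))"
```

```text
tcp [0.5578 0.019  0.1323] [-8.9990e+01  1.0000e-02  1.7987e+02] 22.35 [  12.1   27.3  -22.1  108.3   13.7   46.9 -107.3] [-0.32 -0.24  0.6 ]
tcp [0.5578 0.019  0.1323] [-9.0000e+01  1.0000e-02  1.7987e+02] 22.4 [  12.1   27.3  -22.1  108.3   13.7   46.9 -107.3] [ 0.19 -0.89 -0.12]
```

View pics/s12z.png

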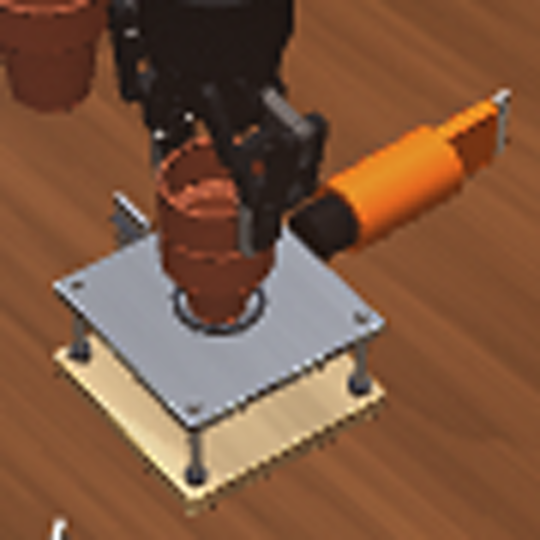

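View pics/w12.png

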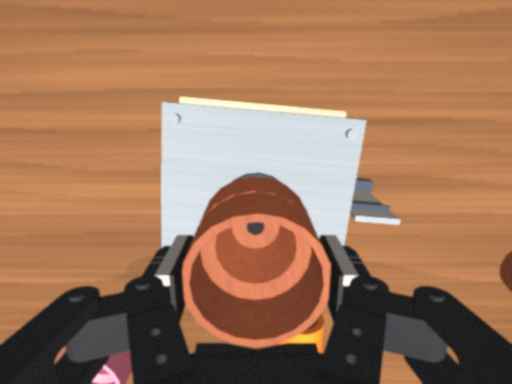

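>>> drive_tool --rows "0 0.05 0 0; 0 0.1 0 0; 0 0.15 0 0; 0 0.2 0 0; 0 0.25 0 0; 0 0.3 0 0; 0 0.35 0 0; 0 0.4 0 0; 0 0.4 0 0; 0 0.4 0 0"

```text
clock: 23.45
tool_pos: [0.5577, 0.019, 0.1283]
eef_rot: [-90.0, 0.0, 179.9]
wrist_force: [-0.5, -0.8, 1.7]
finger_gap: 0.0573
```

>>> drive_tool --rows "0 0.05 0 0; 0 0.1 0 0; 0 0.15 0 0; 0 0.2 0 0; 0 0.25 0 0; 0 0.3 0 0; 0 0.35 0 0; 0 0.4 0 0; 0 0.4 0 0; 0 0.4 0 0"

```text
clock: 24.45
tool_pos: [0.5578, 0.019, 0.1243]
eef_rot: [-90.0, 0.0, 179.9]
wrist_force: [-0.8, -1.1, 3.9]
finger_gap: 0.0576
```

```bash
python3 look.py w13; python3 - <<'E'
from h import *
for t in ("w12","w13"):
    c,d,W,img=load(t)
    v=slice(110,165);u=slice(190,330);P=W[v,u].reshape(-1,3);print(t,np.median(P[:,2]), np.percentile(P[:,2],[10,90]))
    print(rimw(W,.558,.019,.162 if t=="w12" else .154))
E
```

```text
tcp [0.5578 0.019  0.1243] [-8.9990e+01  1.0000e-02  1.7987e+02] 24.45 [  11.9   27.9  -21.9  108.6   14.    46.1 -107.6] [-0.79 -1.06  3.86]
w12 0.06905639944792888 [0.06812622 0.06992178]
(np.int64(6170), array([0.558 , 0.0181, 0.0281, 0.03  ]), array([0.0147, 0.0082, 0.1608]))
w13 0.061101717496771 [0.0601446  0.06194621]
(np.int64(6153), array([0.558 , 0.0181, 0.0281, 0.03  ]), array([0.0156, 0.0052, 0.1528]))
```

View pics/w13.png

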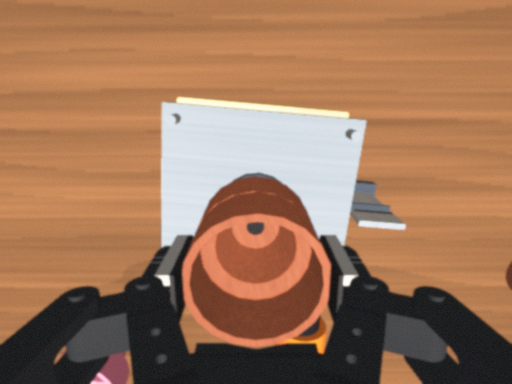

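>>> drive_tool --rows "0 0.05 0 0; 0 0.1 0 0; 0 0.15 0 0; 0 0.2 0 0; 0 0.25 0 0; 0 0.3 0 0; 0 0.35 0 0; 0 0.4 0 0; 0 0.45 0 0; 0 0.5 0 0"

```text
clock: 25.5
tool_pos: [0.5579, 0.0189, 0.1195]
eef_rot: [-90.0, 0.0, 179.9]
wrist_force: [-0.8, -2.0, 6.6]
finger_gap: 0.0576
```

>>> drive_tool --rows "0 0.05 0 0; 0 0.05 0 0; 0 0.05 0 0; 0 0.05 0 0; 0 0.05 0 0; 0 0.05 0 0; 0 0.05 0 0; 0 0.05 0 0; 0 0.05 0 0; 0 0.05 0 0"

```text
clock: 26.5
tool_pos: [0.5579, 0.0189, 0.1191]
eef_rot: [-90.0, 0.0, 179.9]
wrist_force: [-0.8, -2.4, 7.0]
finger_gap: 0.0576
```

```bash
python3 look.py w14; python3 look.py s14 scene; python3 look.py t14 top; python3 - <<'E'
from h import *
c,d,W,img=load("w14")
P=W[110:165,190:330].reshape(-1,3);print(np.median(P[:,2]),rimw(W,.558,.019,.148))
W2=cloud("scene",np.load("pics/s14.npy"),dict(np.load("pics/s14.npz")))
W0=cloud("scene",np.load("pics/scene0.npy"),dict(np.load("pics/s14.npz")))
for W in (W0,W2):
    P=W.reshape(-1,3);m=(abs(P[:,0]-.59)<.02)&(abs(P[:,1]-.019)<.04)&(P[:,2]>.03)&(P[:,2]<.08);print(m.sum(),np.median(P[m,2]))
a=cv2.imread('pics/s14.png');cv2.imwrite('pics/s14z.png',cv2.resize(a[100:240,200:340],None,fx=4,fy=4,interpolation=cv2.INTER_CUBIC))
print([state()["wrist_force"].round(2) if hasattr(state()["wrist_force"],"round") else state()["wrist_force"]])
E
```

```text
tcp [0.5579 0.0189 0.1191] [-8.9970e+01  2.0000e-02  1.7986e+02] 26.5 [  11.8   28.3  -21.7  108.8   14.3   45.5 -107.8] [-0.84 -2.44  6.99]
tcp [0.5579 0.0189 0.1191] [-8.9980e+01  2.0000e-02  1.7986e+02] 26.55 [  11.8   28.3  -21.7  108.8   14.3   45.5 -107.8] [-1.71 -2.04  7.24]
tcp [0.5579 0.0189 0.1191] [-8.9980e+01  2.0000e-02  1.7986e+02] 26.6 [  11.8   28.3  -21.7  108.8   14.3   45.5 -107.8] [-0.43 -0.96  6.69]
0.055964518961470394 (np.int64(6371), array([0.5581, 0.018 , 0.0281, 0.03  ]), array([0.0148, 0.0072, 0.1472]))
240 0.07112314326984664
253 0.05752573470309266
[array([-0.67, -2.23,  7.3 ])]
```

View pics/s14z.png

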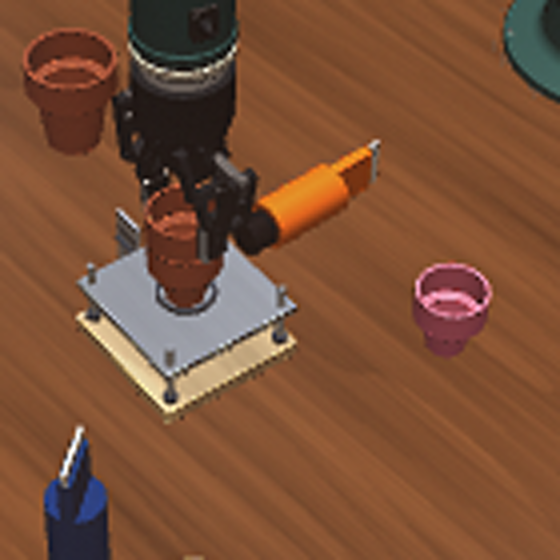

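View pics/t14.png

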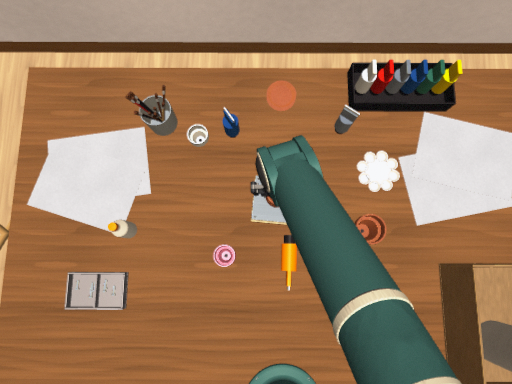

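View pics/w14.png

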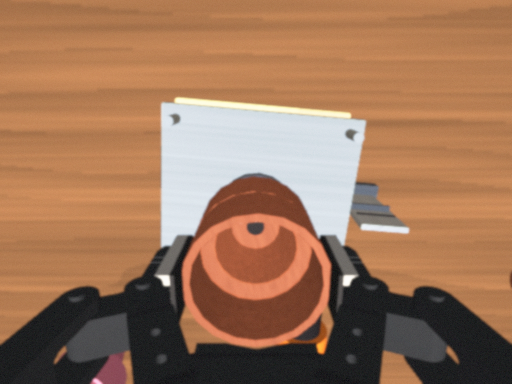

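```bash
python3 -c "
from cell import *
print(hand_in())"
```

```text
the job is handed in; nothing more can be done
None
```

I stood one small terracotta pot upright inside the seat's ring and nested the other fully into it. I then pressed the upper pot down and handed the job in at about 26.6 s, with the gripper still holding and pressing.

**Seat travel:** the last checks put the seat about 14 mm down, midway between the two marks. Wrist-camera depth gave about 13.8 mm and scene-camera depth about 13.6 mm. The wrist read about 7 N downward, which with the weight of the pots makes about 9.6 N on the seat. I could not read the pointer against its marks directly; its position is inferred from those depths and forces.

**Nesting:** just before the final press, the upper pot sat about 28.3 mm above the lower, against 28 mm nominal. From first contact on, the seat followed the gripper closely, so nothing slipped.

**Other things:** the last pictures show no tipped pots, and the bystanders look to be where they started. The gripper stayed clear of the jig throughout. The small sideways wrist force of about 1–2 N was steady and caused no visible tilt.

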